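Hang the parts basket on the drain stand

TASK

Pick up the wire basket of nuts by its black grip and hang it to drain on the two hooks of the drain stand: bring the cross bar in sideways through the open mouths of the hooks, then let both ends down fully into the throats and let go. Work gently, feeling for the hooks' backs rather than forcing (the hooks bend at 20 N), keep the basket upright with the nuts in it, and leave the other things on the bench where they are.

Things in the scene. Friction and masses are not known exactly. Their poses are not given: they have to be found in the camera images.
- basket: Loose open wire basket with a bail, 0.25 to 0.5 kg, upright on the bench. Origin: centre of its underside, z up. Tray part 60 (x) by 92 (y) by 45 mm high. A round steel cross bar, 10 mm in diameter, runs along y at z = 75 mm from y = -80 to +80 mm, on two straps at y = -44 and +44 mm (14 mm wide in x). Same both ways round.
- grip (a point): Centre of the black flat-sided grip above the bar, at (0, 0, 103) mm in the basket's frame: 14 mm thick in x, 70 mm long in y, 30 mm high (z = 88 to 118 mm). Pinch it across x from above.
- bar_left (a point): Point on the cross bar's axis that goes into one hook: (0, 63, 75) mm in the basket's frame.
- bar_right (a point): Point on the cross bar's axis that goes into the other hook: (0, -63, 75) mm in the basket's frame.
- stand: Fixed drain stand: grey base 170 x 180 mm, steel drip tray (rim 28 mm up), grey column behind, two equal steel hooks side by side on the column. Origin: on the bench below point throats; z up, +x from the hooks' open mouths towards their backs and the column (the bar enters moving along +x), y along the bar. Hook plates 10 mm thick at y = -63 and +63 mm. Over 20 N between basket or robot and stand bends them.
- throats (a point): Nominal place of the seated bar's middle: (0, 0, 150) mm in the stand's frame. NOT MEASURED: the pair of hooks is clamped on a slide anywhere from 20 mm nearer to 20 mm farther along the stand's x; find it by touch or sight. It stays put when pressed gently. The true middle of the throats is at x = -20 to +20 mm, the backs' face 6.5 mm beyond that middle. Heights do not vary.
- mouths (a point): Middle of the mouths, nominal, (0, 0, 170) mm in the stand's frame. Each hook is a C open to -x: throat floor at z = 145 mm, throat 13 mm wide in x, front lip 12 mm thick that slopes up to its inner edge at z = 159 mm, upper jaw from z = 181 to 189 mm starting 25 mm before the throat's middle; so no entry from above. A beam joins the hooks 44 to 60 mm behind the middle, top at z = 143 mm.
- nut_large: Loose hexagon nut 36 x 42 x 19 mm lying in the basket. Origin: centre of its underside.
- nut_small: Loose hexagon nut 30 x 35 x 16 mm lying in the basket. Origin: centre of its underside.
- wood_scrap: Bystander: flat wood offcut 71 x 118 x 13 mm. Origin: centre of its underside.
- pan_lid: Bystander: round steel lid, 97 mm across, 5 mm high. Origin: centre of its underside.
- hex_bolt: Bystander: hexagon bolt 28 x 71 x 26 mm lying down. Origin: centre of its underside.
- spanner: Bystander: spanner 30 x 165 x 10 mm. Origin: centre of its underside.
- scraper: Bystander: scraper with a brown handle, 175 x 63 x 18 mm. Origin: centre of its underside.
Mind the look-alikes: they are no part of the job. Of the things like the basket, leave any that is pink; of the rest the larger one is meant.

How it is judged:
By the outcome, as a careful person would: the job done as asked, in the order asked, and still so for the second after the job is handed in, with the robot touching nothing.
It also fails if it takes over 54 s, if anything falls off the work surface, if the arm or the gripper's body presses on something with over 40 N, if the wrist force passes 120 N, or if a joint passes its speed limit or range.

ROBOT

A 7-joint arm with a two-finger parallel gripper is mounted at the origin on a cart in front of the work surface, level with it; the furniture and walls round the work are solid. World frame = base frame: x ahead of the robot, y to its left, z up, the work surface at z = 0. Lengths are in mm, angles in degrees, forces in N, time in s.
With the tool pointing down it reaches from about 425 to 950 mm from the base axis. Payload 16.7 kg.
Tool frame: the origin (TCP) lies at the very end of the fingers, on their centre line; the grasp point (between the pads) lies 19 mm behind it; z points along the fingers, y is the line along which they close (so a half turn about z gives the same grasp; the last joint's range is limited). The gripper opens to 94 mm and grips with 3 to 60 N. Pads are 16 mm wide; open, the fingers measure 119 mm over their backs; the gripper's body (75 mm by 177 mm) begins 78 mm behind the grasp point.
Start: joints at [58.413, 24.414, 4.234, 92.017, -1.954, 63.644, -3.845], TCP at [263.942, -621.216, 205.467] pointing down, gripper open.
Joint ranges: [-163.25, 163.25], [-28.42, 122.38], [-70.27, 78.77], [12.13, 141.07], [-58.53, 238.53], [9.26, 117.41], [-156.51, 156.51]. Speed limits (degrees/s): [108.29, 108.29, 136.94, 136.94, 172.46, 172.46, 172.46].

INTERFACE

Orientations are given as [roll, pitch, yaw] about the fixed x, y, z axes, in that order (R = Rz(yaw) Ry(pitch) Rx(roll)).
In Python, from plant import * gives the robot as it stands.
- The arm moves only by the tool arm_command, never from a script. Its argument "rows" is a list of rows, each an object with "slide": the shift along the tool's x, y, z normalised to -1 to 1, where 1 is 20 cm, a list of three; "rot": the turn, a rotation vector about the tool's x, y, z normalised to -1 to 1, where 1 is 360 degrees, a list of three; "claw": the closure, from -1 (fully open) to 1 (shut). In form: [{"slide": [tx, ty, tz], "rot": [wx, wy, wz], "claw": claw}, ...]. A call has 1 to 20 rows; each row is the pose to reach, as a shift and turn from the pose commanded when the call began, along the tool's axes at that moment, turning the shorter way round; what a row does not reach only later rows make up. A row lasts 1/12 s, in which the tool goes at most 41.7 mm and 7.16 degrees, less where a joint would pass 70% of its speed; a pose out of reach is approached as far as the arm can. A call with a number of a shift or a turn outside -1 to 1 is refused whole. A call with a gripper value outside its range is refused whole. The fingers move at their own pace and stop on an object; "force" is the grip in N (left out, the last holds). Time passes only in rows, so rows that repeat a pose let the fingers close. It gives the time, the measured TCP pose, the force, the opening and the grip force at its end, in the units of the state.
- get_obs(): the state, without advancing time (a new reading comes with each control period).
- read_camera(name): name is "scene" or "top"; returns the picture (384x512x3 uint8, red, green, blue); there is no depth.
- camera_model(name): a dict with "K" (3x3 intrinsics, pixels), "pose" (4x4, takes a point from camera to world coordinates). Camera axes: x right, y down, z forward; pixel columns grow to the right and rows downward; lengths in mm; the calibration is good to about 2 mm. A picture is of the moment at which its call begins. camera_model takes no time and is no camera call.
- hand_in(): hands the job in; it is judged then, once.
The state is a dict: "t": time; "q": joint angles; "qvel": joint speeds; "tau": joint torques, N m; "tool_pos": TCP position; "tcp_rot": TCP orientation; "wrist_force": force on the tool from outside, world axes, zero at the start; "wrist_torque": the same for the moment, N m; "width": opening from 0.0 (shut) to 1.0 (fully open); "gripper_force": force on a finger pad.
Only numpy, scipy, OpenCV 4.12 (cv2) and the standard library are available. Lean on these libraries where they do the work, as an engineer would, in place of code of your own. Each camera call takes 0.05 s, during which the arm holds its last target. There are 200 camera calls.

## Working session

There is one attempt and no reset: what is moved stays moved. The work goes in short steps, Python scripts to look and compute and a tool call to move; the robot and the scene stay as the last step left them, time stands still between calls to the robot, and variables do not carry over. Pictures are saved under pics/ and viewed, at most 10 in all, crops included, and the job is handed in when it is done.

Besides the shell and the picture viewer there is one more tool, called after ">>>" by a JSON object that holds its "api" and its "payload", one argument or row to a line. arm_command: Moves the arm, as the interface text tells. Scaled input: -1 to 1 covers 20 cm each way for a shift and 360 degrees each way for a turn. Its arguments: {"type":"object","properties":{"rows":{"type":"array"},"force":{"type":"number"}},"required":["rows"]}

```bash
mkdir -p pics; python3 - <<'E'
from plant import *
import cv2,numpy as np
for n in("scene","top"):
    im=read_camera(n); cv2.imwrite(f"pics/{n}0.png",im[:,:,::-1].copy())
    m=camera_model(n); print(n,np.round(m["K"],1).tolist(),np.round(m["pose"],3).tolist())
a=cv2.imread("pics/scene0.png");b=cv2.imread("pics/top0.png")
print(get_obs())
E
```

```text
scene [[426.1, 0.0, 258.0], [0.0, 426.1, 195.3], [0.0, 0.0, 1.0]] [[-0.589, -0.466, 0.66, -284.63], [-0.808, 0.318, -0.497, 600.258], [0.022, -0.826, -0.564, 825.063], [0.0, 0.0, 0.0, 1.0]]
top [[372.8, 0.0, 254.3], [0.0, 372.8, 186.9], [0.0, 0.0, 1.0]] [[0.022, -0.996, 0.082, 439.867], [-0.999, -0.024, -0.026, -5.396], [0.028, -0.082, -0.996, 1175.461], [0.0, 0.0, 0.0, 1.0]]
{'t': 0.1, 'q': array([58.41237181, 24.44589384,  4.23087422, 92.04412425, -1.95443167,
       63.64538196, -3.84235211]), 'qvel': array([ 0.0201853 , -0.02112091, -0.05169916, -0.10204106,  0.04493369,
        0.07386033,  0.02140753]), 'tau': array([ 1.10422520e-02, -9.37472463e+01,  3.67929853e+00, -4.55046701e+01,
       -4.84918559e-02,  1.67061336e-02,  6.00268754e-05]), 'tool_pos': array([ 263.82504581, -620.90859051,  204.88163343]), 'tcp_rot': array([-1.79936821e+02,  3.53249192e-03,  2.30226674e+01]), 'wrist_force': array([-0.93709971, -1.05006277, -0.00842864]), 'wrist_torque': array([0.01023231, 0.01786687, 0.00728542]), 'gripper_force': 0.0, 'width': 0.9989207741854262}
```

View pics/scene0.png

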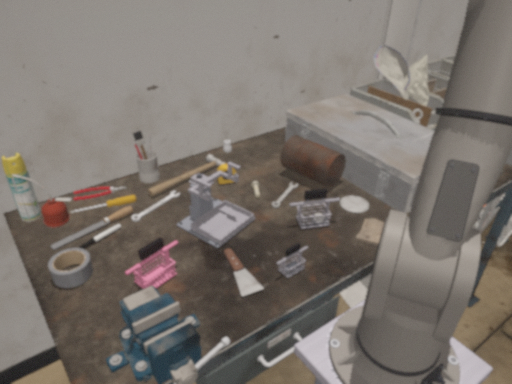

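View pics/top0.png

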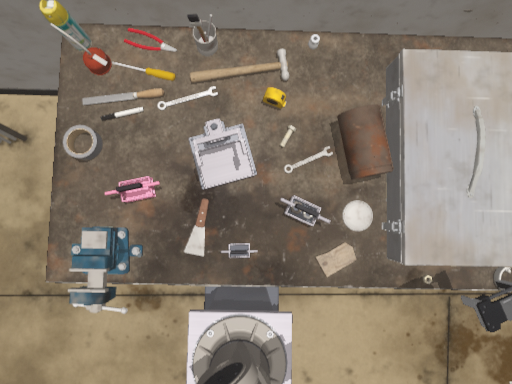

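Candidates for the basket in the top view are pink at (135,189), which is excluded, a small steel one at (239,251), and a larger steel one at (305,210). I choose the larger one and will check it in a close crop, together with the stand.

```bash
python3 - <<'E'
import cv2,numpy as np
a=cv2.imread("pics/scene0.png");b=cv2.imread("pics/top0.png")
c=lambda im,x,y,w=80,h=60:cv2.resize(im[y:y+h,x:x+w],(400,300),interpolation=cv2.INTER_CUBIC)
o=np.vstack([np.hstack([c(b,265,180),c(b,183,112,107,80)]),np.hstack([c(a,275,175),c(a,170,163,107,80)])])
cv2.imwrite("pics/crop1.png",o)
E
```

```text
(no output)
```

View pics/crop1.png

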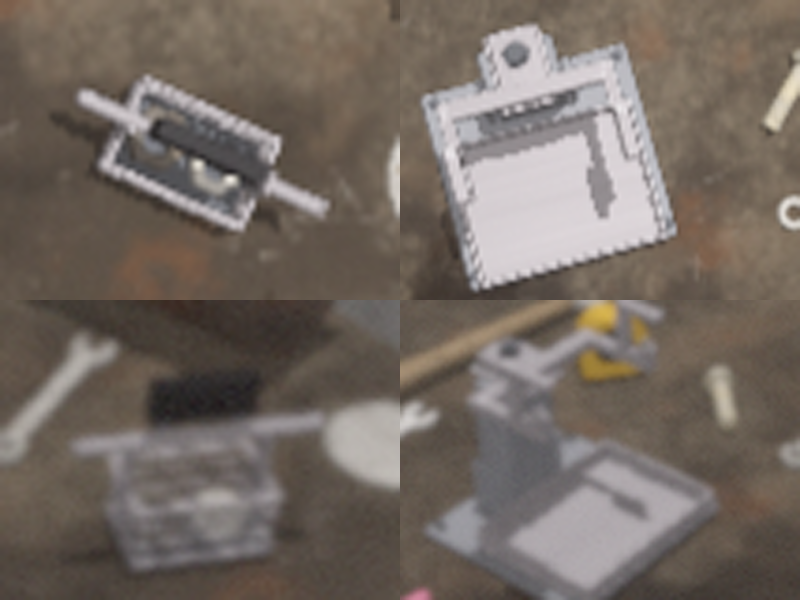

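The crop confirms it: steel basket, black grip, nuts inside, bar ends at top px (280.6,199) and (330.4,222). Stand base corners are at about (190,138), (243,124), (204,189) and (257,175), with the column at (214,125). Next I zoom on the hooks.

```bash
cat > h.py <<'E'
import cv2,numpy as np
from plant import *
def ray(n,px,z):
    m=camera_model(n);K=np.array(m["K"]);T=np.array(m["pose"])
    d=T[:3,:3]@np.linalg.inv(K)@np.array([px[0],px[1],1.]);o=T[:3,3]
    return o+d*(z-o[2])/d[2]
def proj(n,p):
    m=camera_model(n);K=np.array(m["K"]);T=np.array(m["pose"])
    c=K@(T[:3,:3].T@(np.array(p)-T[:3,3]));return c[:2]/c[2]
E
python3 - <<'E'
from h import *
e1=ray("top",(280.6,199),75);e2=ray("top",(330.4,222),75)
d=e1-e2;print("bar",e1,e2,(e1+e2)/2,np.linalg.norm(d),np.degrees(np.arctan2(d[1],d[0])))
cs={k:(183+(u-400)/3.738,112+v/3.75) for k,(u,v) in dict(BL=(424,97),BR=(622,44),FL=(478,291),FR=(677,235)).items()}
for z in (0,15): 
    P={k:ray("top",p,z) for k,p in cs.items()}
    print(z,{k:np.round(v[:2],1).tolist() for k,v in P.items()}, np.linalg.norm(P['BL']-P['BR']),np.linalg.norm(P['BL']-P['FL']))
    x=P['BL']+P['BR']-P['FL']-P['FR'];y=P['BL']+P['FL']-P['BR']-P['FR']
    print(np.degrees(np.arctan2(x[1],x[0])),np.degrees(np.arctan2(-y[0],y[1])),sum(P.values())/4)
a=cv2.imread("pics/scene0.png");b=cv2.imread("pics/top0.png")
o=np.hstack([cv2.resize(b[118:168,185:250],(400,308),interpolation=4),cv2.resize(a[165:215,180:245],(400,308),interpolation=4)])
cv2.imwrite("pics/crop2.png",o)
E
```

```text
bar [ 496.69265014 -112.87748108   75.        ] [ 432.12279065 -261.56719935   75.        ] [ 464.4077204  -187.22234021   75.        ] 162.10459299745187 66.52666655044426
0 {'BL': [688.4, 173.9], 'BR': [739.1, 6.5], 'FL': [524.5, 122.6], 'FR': [576.1, -44.2]} 174.8479360356598 171.78403421909516
17.330348126939146 17.025106415274347 [632.0332522   64.69620162   0.        ]
15 {'BL': [685.3, 171.6], 'BR': [735.3, 6.4], 'FL': [523.4, 120.9], 'FR': [574.3, -43.7]} 172.6167107014716 169.59190717516753
17.33034812693914 17.025106415274344 [629.5810224   63.80175687  15.        ]
```

View pics/crop2.png

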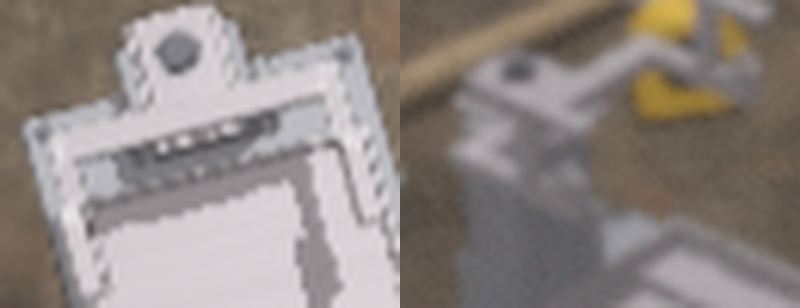

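```bash
cat >> h.py <<'E'
def fitedge(g,p,q,n=40,w=5):
    "sub-pixel line: strongest gradient across segment p-q; returns centroid, dir"
    p,q=np.array(p,float),np.array(q,float);t=(q-p)/np.linalg.norm(q-p);nn=np.array([-t[1],t[0]])
    s=np.linspace(-w,w,8*w+1);pts=[]
    for a in np.linspace(.08,.92,n):
        c=p+a*(q-p);l=c+s[:,None]*nn
        v=cv2.remap(g,l[:,0].astype(np.float32),l[:,1].astype(np.float32),1).ravel()
        d=np.abs(np.gradient(cv2.GaussianBlur(v.reshape(1,-1),(0,0),3).ravel()));pts.append(l[d.argmax()])
    f=cv2.fitLine(np.float32(pts),cv2.DIST_HUBER,0,.01,.01).ravel();return f[2:],f[:2]
E
python3 - <<'E'
from h import *
a=cv2.imread("pics/scene0.png");b=cv2.imread("pics/top0.png")
for n,im,(x,y,w,h) in(("top",b,(280,195,52,32)),("scene",a,(295,180,45,30))):
    m=(im.max(2)<62).astype(np.uint8);r=np.zeros_like(m);r[y:y+h,x:x+w]=m[y:y+h,x:x+w]
    k,l,s,c=cv2.connectedComponentsWithStats(r);i=1+s[1:,4].argmax();print(n,s[i],c[i])
    ys,xs=np.where(l==i);R=cv2.minAreaRect(np.float32(np.c_[xs,ys]));print(R)
    if n=="top":
        bx=cv2.boxPoints(R);W=[ray("top",p,118)for p in bx];print(np.round(W,1)[:,:2].tolist(),ray("top",c[i],116))
g=np.float32(cv2.cvtColor(b,6))
cs={k:np.array((183+(u-400)/3.738,112+v/3.75)) for k,(u,v) in dict(BL=(424,97),BR=(622,44),FL=(478,291),FR=(677,235)).items()}
L={}
for k in("BLFL","FLFR","FRBR"):
    c,t=fitedge(g,cs[k[:2]],cs[k[2:]]);P=ray("top",c,8);Q=ray("top",c+10*t,8);d=(Q-P)[:2]
    print(k,P[:2],np.degrees(np.arctan2(d[1],d[0]))%180);L[k]=P[:2]
yaw=np.radians(17.2);ex=np.array([np.cos(yaw),np.sin(yaw)]);ey=np.array([-ex[1],ex[0]])
print("edges y",L["BLFL"]@ey,L["FRBR"]@ey,"front x",L["FLFR"]@ex)
S=lambda n,p,z:(lambda P:(np.round(P[:2],1).tolist(),round(P[:2]@ex,1),round(P[:2]@ey,1)))(ray(n,p,z))
tp=lambda u,v:(185+u/6.154,118+v/6.16); sp=lambda u,v:(180+(u-400)/6.154,165+v/6.16)
print("jawL",S("top",tp(95,290),189),"jawR",S("top",tp(372,220),189),"sceneR",S("scene",sp(770,8),189))
print("beam back",S("top",tp(190,95),143),"beam front",S("top",tp(195,125),143))
E
```

```text
top [295 204   5   5   8] [296.625 206.375]
((296.70001220703125, 206.59999084472656), (5.0, 2.0), 53.13010025024414)
[[477.8, -148.3], [481.3, -152.8], [470.1, -161.5], [466.6, -157.0]] [ 474.62870425 -154.9760733   116.        ]
scene [305 188  23  12 192] [315.59375    193.70833333]
((315.8902587890625, 193.51220703125), (9.386680603027344, 22.638463973999023), 83.6598129272461)
BLFL [610.79717905 149.43948515] 18.15601304120841
FLFR [555.31528904  29.26645772] 106.88005884420885
FRBR [660.99940112 -17.38860078] 16.613430371280913
edges y -37.86133617360602 -212.07379805779976 front x 539.1350069243398
jawL ([576.0, 113.2], np.float64(583.7), np.float64(-62.1)) jawR ([609.7, -5.6], np.float64(580.8), np.float64(-185.6)) sceneR ([612.1, -6.2], np.float64(582.9), np.float64(-186.9))
beam back ([672.9, 78.7], np.float64(666.1), np.float64(-123.8)) beam front ([659.1, 76.0], np.float64(652.1), np.float64(-122.3))
```

```bash
cat >> h.py <<'E'
from scipy.spatial.transform import Rotation as Ro
def conv(p,yaw,cur=None,cy=None):
    o=get_obs();c=o["tool_pos"] if cur is None else np.array(cur)
    R=Ro.from_euler("xyz",o["tcp_rot"] if cy is None else [180,0,cy],degrees=True)
    s=R.inv().apply(np.array(p)-c)/200
    r=(R.inv()*Ro.from_euler("xyz",[180,0,yaw],degrees=True)).as_rotvec(degrees=True)/360
    print("slide",np.round(s,4).tolist(),"rot",np.round(r,4).tolist())
E
python3 - <<'E'
from h import *
for z in(103,106):print(ray("scene",(315.6,193.7),z))
tp=lambda u,v:(185+u/6.154,118+v/6.16); sp=lambda u,v:(180+(u-400)/6.154,165+v/6.16)
for z in (180,200,220,240,260):print(z,ray("top",tp(180,50),z)[:2],ray("scene",sp(518,68),z)[:2])
y=np.radians(17);ex=np.array([np.cos(y),np.sin(y)]);ey=np.array([-ex[1],ex[0]])
yy=np.radians(17.2);fx=np.array([np.cos(yy),np.sin(yy)]);fy=np.array([-fx[1],fx[0]])
t=607.3*fx-124.3*fy;print("throat",t)
conv([464.4,-187.2,200],66.5,[263.9,-621.2,205.5],23.05)
E
```

```text
[ 469.40301923 -186.22868487  103.        ]
[ 466.27019026 -182.96102113  106.        ]
180 [684.51005507  80.68605077] [644.7435758  113.08680058]
200 [679.59487552  78.95655721] [615.92859653 128.19139896]
220 [674.67969597  77.22706365] [587.11361726 143.29599735]
240 [669.76451643  75.49757008] [558.29863799 158.40059573]
260 [664.84933688  73.76807652] [529.48365872 173.50519412]
throat [616.89705994  60.84239838]
slide [1.7721, -1.6042, 0.0275] rot [-0.0, 0.0, -0.1207]
```

>>> {"api": "arm_command", "payload": {
  "rows": [
    {"slide": [0.88, -0.8, 0], "rot": [0, 0, -0.06], "claw": -1},
    {"slide": [0.88, -0.8, 0], "rot": [0, 0, -0.06], "claw": -1},
    {"slide": [0.88, -0.8, 0], "rot": [0, 0, -0.06], "claw": -1},
    {"slide": [0.88, -0.8, 0], "rot": [0, 0, -0.06], "claw": -1},
    {"slide": [0.88, -0.8, 0], "rot": [0, 0, -0.06], "claw": -1},
    {"slide": [0.88, -0.8, 0], "rot": [0, 0, -0.06], "claw": -1},
    {"slide": [0.88, -0.8, 0], "rot": [0, 0, -0.06], "claw": -1},
    {"slide": [0.88, -0.8, 0], "rot": [0, 0, -0.06], "claw": -1},
    {"slide": [0.88, -0.8, 0], "rot": [0, 0, -0.06], "claw": -1},
    {"slide": [0.88, -0.8, 0], "rot": [0, 0, -0.06], "claw": -1}
  ],
  "force": 30
}}

```text
t: 0.93
tool_pos: [362.7, -406.1, 205.3]
tcp_rot: [-180.0, 0.0, 44.5]
wrist_force: [0.9, 0.2, 0.5]
width: 1.0
gripper_force: 0.0
```

```bash
python3 - <<'E'
from h import *
o=get_obs();print(o["t"],o["tool_pos"],o["tcp_rot"],o["q"])
conv([465.5,-187,200],66.5)
E
```

```text
0.9333 [ 362.67346118 -406.10245066  205.33376742] [-1.79986089e+02  1.45035725e-02  4.45278201e+01] [ 46.26383982  12.50350636  -5.57532161 108.51561402   1.42075023
  59.06099584  -5.38310805]
slide [1.1348, -0.4205, 0.0265] rot [-0.0, 0.0, -0.061]
```

>>> {"api": "arm_command", "payload": {
  "rows": [
    {"slide": [0.95, -0.42, 0], "rot": [0, 0, -0.061], "claw": -1},
    {"slide": [0.95, -0.42, 0], "rot": [0, 0, -0.061], "claw": -1},
    {"slide": [0.95, -0.42, 0], "rot": [0, 0, -0.061], "claw": -1},
    {"slide": [0.95, -0.42, 0], "rot": [0, 0, -0.061], "claw": -1},
    {"slide": [0.95, -0.42, 0], "rot": [0, 0, -0.061], "claw": -1},
    {"slide": [0.95, -0.42, 0], "rot": [0, 0, -0.061], "claw": -1},
    {"slide": [0.95, -0.42, 0], "rot": [0, 0, -0.061], "claw": -1},
    {"slide": [0.95, -0.42, 0], "rot": [0, 0, -0.061], "claw": -1},
    {"slide": [0.95, -0.42, 0], "rot": [0, 0, -0.061], "claw": -1}
  ]
}}

```text
t: 1.68
tool_pos: [439.0, -213.5, 205.3]
tcp_rot: [-180.0, 0.0, 66.4]
wrist_force: [0.3, -0.1, -0.1]
width: 1.007
gripper_force: 0.0
```

```bash
python3 - <<'E'
from h import *
a=read_camera("scene");b=read_camera("top")
c=lambda im,x,y,w=100,h=75:cv2.resize(im[y:y+h,x:x+w,::-1],(400,300),interpolation=cv2.INTER_CUBIC)
cv2.imwrite("pics/near.png",np.hstack([c(b,255,175),c(a,265,145)]))
o=get_obs();print(o["t"],o["tool_pos"],o["tcp_rot"])
conv([465.5,-187,87],66.5)
E
```

```text
1.7833 [ 439.07402458 -213.27133727  205.34274895] [-1.79980932e+02  4.39097668e-03  6.64333067e+01]
slide [0.1733, 0.0688, 0.5917] rot [-0.0001, 0.0, -0.0002]
```

View pics/near.png

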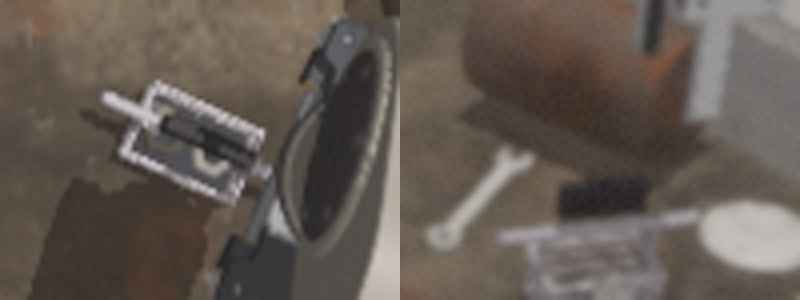

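Top px: basket at (300,208), unmoved, gripper axis parallel to its short side. Descend.

>>> {"api": "arm_command", "payload": {
  "rows": [
    {"slide": [0.173, 0.069, 0.1], "rot": [0, 0, 0], "claw": -1},
    {"slide": [0.173, 0.069, 0.2], "rot": [0, 0, 0], "claw": -1},
    {"slide": [0.173, 0.069, 0.3], "rot": [0, 0, 0], "claw": -1},
    {"slide": [0.173, 0.069, 0.4], "rot": [0, 0, 0], "claw": -1},
    {"slide": [0.173, 0.069, 0.48], "rot": [0, 0, 0], "claw": -1},
    {"slide": [0.173, 0.069, 0.55], "rot": [0, 0, 0], "claw": -1},
    {"slide": [0.173, 0.069, 0.59], "rot": [0, 0, 0], "claw": -1},
    {"slide": [0.173, 0.069, 0.59], "rot": [0, 0, 0], "claw": -1},
    {"slide": [0.173, 0.069, 0.59], "rot": [0, 0, 0], "claw": 0},
    {"slide": [0.173, 0.069, 0.59], "rot": [0, 0, 0], "claw": 0.4},
    {"slide": [0.173, 0.069, 0.59], "rot": [0, 0, 0], "claw": 0.4},
    {"slide": [0.173, 0.069, 0.59], "rot": [0, 0, 0], "claw": 0.4}
  ],
  "force": 30
}}

```text
t: 2.78
tool_pos: [466.4, -185.9, 88.2]
tcp_rot: [179.9, -0.0, 66.6]
wrist_force: [-0.1, -0.4, -0.7]
width: 0.754
gripper_force: 0.0
```

>>> {"api": "arm_command", "payload": {
  "rows": [
    {"slide": [0, 0, 0], "rot": [0, 0, 0], "claw": 0.5},
    {"slide": [0, 0, 0], "rot": [0, 0, 0], "claw": 0.6},
    {"slide": [0, 0, 0], "rot": [0, 0, 0], "claw": 0.7},
    {"slide": [0, 0, 0], "rot": [0, 0, 0], "claw": 1},
    {"slide": [0, 0, 0], "rot": [0, 0, 0], "claw": 1},
    {"slide": [0, 0, 0], "rot": [0, 0, 0], "claw": 1},
    {"slide": [0, 0, 0], "rot": [0, 0, 0], "claw": 1},
    {"slide": [0, 0, 0], "rot": [0, 0, 0], "claw": 1},
    {"slide": [0, 0, 0], "rot": [0, 0, 0], "claw": 1}
  ]
}}

```text
t: 3.53
tool_pos: [465.9, -185.6, 87.4]
tcp_rot: [-180.0, -0.0, 66.6]
wrist_force: [-0.2, -0.2, -3.6]
width: 0.149
gripper_force: 30.0
```

>>> {"api": "arm_command", "payload": {
  "rows": [
    {"slide": [0, 0, -0.02], "rot": [0, 0, 0], "claw": 1},
    {"slide": [0, 0, -0.06], "rot": [0, 0, 0], "claw": 1},
    {"slide": [0, 0, -0.12], "rot": [0, 0, 0], "claw": 1},
    {"slide": [0, 0, -0.18], "rot": [0, 0, 0], "claw": 1},
    {"slide": [0, 0, -0.24], "rot": [0, 0, 0], "claw": 1},
    {"slide": [0, 0, -0.3], "rot": [0, 0, 0], "claw": 1},
    {"slide": [0, 0, -0.36], "rot": [0, 0, 0], "claw": 1},
    {"slide": [0, 0, -0.42], "rot": [0, 0, 0], "claw": 1},
    {"slide": [0, 0, -0.46], "rot": [0, 0, 0], "claw": 1},
    {"slide": [0, 0, -0.475], "rot": [0, 0, 0], "claw": 1},
    {"slide": [0, 0, -0.475], "rot": [0, 0, 0], "claw": 1},
    {"slide": [0, 0, -0.475], "rot": [0, 0, 0], "claw": 1}
  ]
}}

```text
t: 4.53
tool_pos: [465.8, -185.6, 182.2]
tcp_rot: [-180.0, 0.0, 66.6]
wrist_force: [-0.2, -0.0, -3.6]
width: 0.145
gripper_force: 30.0
```

```bash
python3 - <<'E'
from h import *
o=get_obs();print(o["t"],o["tool_pos"],o["tcp_rot"],o["wrist_force"],o["q"])
y=np.radians(17);ex=np.array([np.cos(y),np.sin(y)]);t=np.array([616.9,60.8])
for d in(-110,):
    p=t+d*ex;print(p);conv([*p,182.4],107)
E
```

```text
4.5333 [ 465.80631492 -185.60681356  182.23113367] [-1.79984055e+02  8.94823113e-04  6.65747070e+01] [-0.173922   -0.01235485 -3.56278255] [ 30.89922731  10.66444055 -18.46503333 114.39063234   4.07260631
  55.56575514 -12.99975032]
[511.70647684  28.63911248]
slide [1.0742, -0.2153, -0.0008] rot [-0.0, -0.0, -0.1123]
```

>>> {"api": "arm_command", "payload": {
  "rows": [
    {"slide": [0.02, -0.005, 0], "rot": [0, 0, -0.002], "claw": 1},
    {"slide": [0.06, -0.01, 0], "rot": [0, 0, -0.006], "claw": 1},
    {"slide": [0.12, -0.025, 0], "rot": [0, 0, -0.013], "claw": 1},
    {"slide": [0.18, -0.035, 0], "rot": [0, 0, -0.02], "claw": 1},
    {"slide": [0.25, -0.05, 0], "rot": [0, 0, -0.028], "claw": 1},
    {"slide": [0.32, -0.065, 0], "rot": [0, 0, -0.036], "claw": 1},
    {"slide": [0.39, -0.08, 0], "rot": [0, 0, -0.044], "claw": 1},
    {"slide": [0.46, -0.09, 0], "rot": [0, 0, -0.052], "claw": 1},
    {"slide": [0.53, -0.105, 0], "rot": [0, 0, -0.06], "claw": 1},
    {"slide": [0.6, -0.12, 0], "rot": [0, 0, -0.068], "claw": 1},
    {"slide": [0.67, -0.135, 0], "rot": [0, 0, -0.076], "claw": 1},
    {"slide": [0.74, -0.15, 0], "rot": [0, 0, -0.084], "claw": 1},
    {"slide": [0.81, -0.16, 0], "rot": [0, 0, -0.092], "claw": 1},
    {"slide": [0.87, -0.175, 0], "rot": [0, 0, -0.099], "claw": 1},
    {"slide": [0.93, -0.185, 0], "rot": [0, 0, -0.105], "claw": 1},
    {"slide": [0.97, -0.195, 0], "rot": [0, 0, -0.11], "claw": 1},
    {"slide": [1.0, -0.2, 0], "rot": [0, 0, -0.112], "claw": 1},
    {"slide": [1.0, -0.2, 0], "rot": [0, 0, -0.112], "claw": 1},
    {"slide": [1.0, -0.2, 0], "rot": [0, 0, -0.112], "claw": 1}
  ]
}}

```text
t: 6.12
tool_pos: [508.8, 13.6, 182.4]
tcp_rot: [-180.0, -0.0, 106.9]
wrist_force: [0.5, -1.0, -4.5]
width: 0.15
gripper_force: 30.0
```

```bash
python3 - <<'E'
from h import *
a=read_camera("scene");b=read_camera("top")
cv2.imwrite("pics/n2s.png",a[:,:,::-1]);cv2.imwrite("pics/n2t.png",b[:,:,::-1])
cv2.imwrite("pics/n2.png",np.hstack([cv2.resize(b[105:225,170:290,::-1],(400,400),interpolation=2),cv2.resize(a[150:270,170:290,::-1],(400,400),interpolation=2)]))
o=get_obs();print(o["t"],o["tool_pos"],o["tcp_rot"])
y=np.radians(17);ex=np.array([np.cos(y),np.sin(y)]);t=np.array([616.9,60.8])
for d in(-60,-8):
    p=t+d*ex;print(p);conv([*p,182.4],107)
E
```

```text
6.2167 [508.72796241  13.10159947 182.44367698] [-1.79986492e+02  1.00935456e-02  1.06821492e+02]
[559.52171464  43.25769772]
slide [0.0708, 0.2867, 0.0001] rot [-0.0, 0.0, -0.0005]
[609.24956195  58.46102636]
slide [0.0716, 0.5467, 0.0001] rot [-0.0, 0.0, -0.0005]
```

View pics/n2.png

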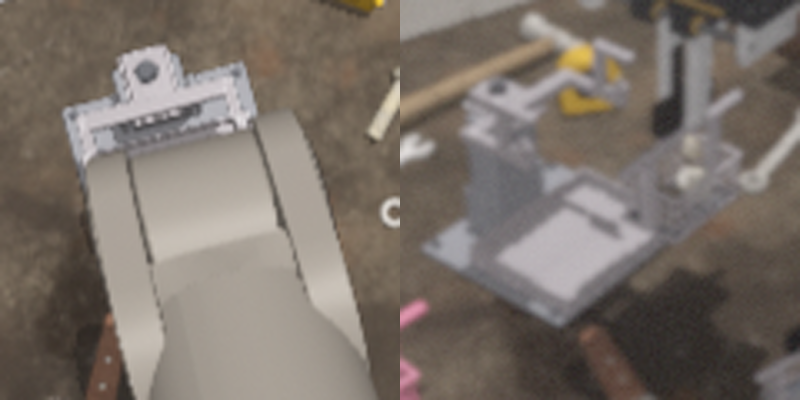

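Scene shows the basket upright with nuts inside, bar's right end at px (272,178.5) and the far hook at (235,168). Now I move to just outside the mouths.

>>> {"api": "arm_command", "payload": {
  "rows": [
    {"slide": [0.01, 0.03, 0], "rot": [0, 0, 0], "claw": 1},
    {"slide": [0.025, 0.09, 0], "rot": [0, 0, 0], "claw": 1},
    {"slide": [0.045, 0.16, 0], "rot": [0, 0, 0], "claw": 1},
    {"slide": [0.06, 0.22, 0], "rot": [0, 0, 0], "claw": 1},
    {"slide": [0.07, 0.265, 0], "rot": [0, 0, 0], "claw": 1},
    {"slide": [0.071, 0.287, 0], "rot": [0, 0, 0], "claw": 1},
    {"slide": [0.071, 0.287, 0], "rot": [0, 0, 0], "claw": 1},
    {"slide": [0.071, 0.287, 0], "rot": [0, 0, 0], "claw": 1},
    {"slide": [0.071, 0.287, 0], "rot": [0, 0, 0], "claw": 1}
  ]
}}

```text
t: 6.97
tool_pos: [559.2, 43.7, 182.4]
tcp_rot: [-180.0, 0.0, 106.9]
wrist_force: [-0.0, 0.4, -4.2]
width: 0.147
gripper_force: 30.0
```

```bash
python3 - <<'E'
from h import *
a=read_camera("scene")
cv2.imwrite("pics/n3.png",cv2.resize(a[150:230,190:290,::-1],(750,600),interpolation=2))
o=get_obs();print(o["t"],o["tool_pos"],o["tcp_rot"],o["wrist_force"])
p=o["tool_pos"]-[0,0,12.4];y=np.radians(o["tcp_rot"][2]);d=np.array([np.cos(y),np.sin(y),0])
q=lambda P:(np.round((proj("scene",P)-[190,150])*7.5).tolist())
print("bar ends exp",q(p-80*d),q(p+80*d))
yy=np.radians(17);ex=np.array([np.cos(yy),np.sin(yy),0]);ey=np.array([-ex[1],ex[0],0]);t=np.array([616.9,60.8,0])
for s in(-63,63):print("jaw tip bottom/top",s,q(t-25*ex+s*ey+[0,0,181]),q(t-25*ex+s*ey+[0,0,189]),"lip front159",q(t-18.5*ex+s*ey+[0,0,155]))
E
```

```text
7.0167 [559.19033378  43.65436    182.48580929] [-1.79979642e+02  1.19175184e-02  1.06877822e+02] [ 0.508631   -0.76079136 -3.67001649]
bar ends exp [475.0, 176.0] [204.0, 357.0]
jaw tip bottom/top -63 [378.0, 140.0] [378.0, 123.0] lip front159 [366.0, 191.0]
jaw tip bottom/top 63 [162.0, 277.0] [162.0, 259.0] lip front159 [152.0, 329.0]
```

View pics/n3.png

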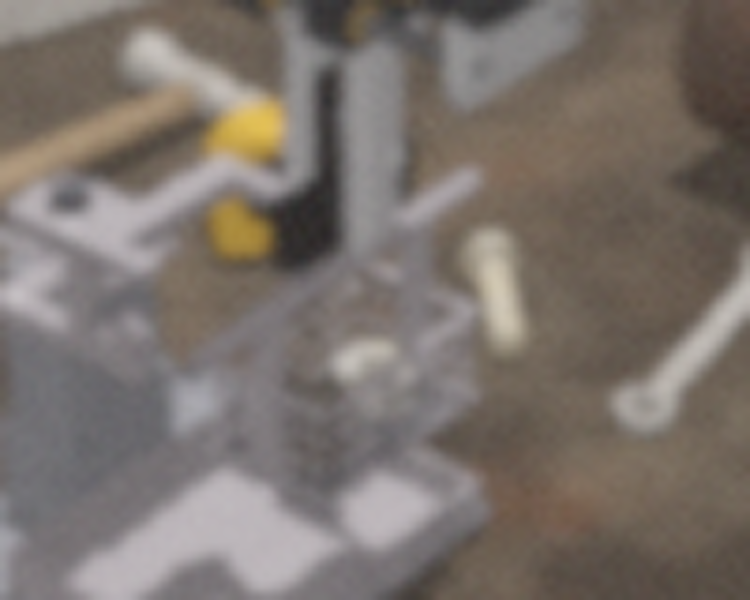

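Bar end seen at crop (478,178), expected (475,176): the grasp is true. The mouths are clear, so I enter along +x (tool +y).

>>> {"api": "arm_command", "payload": {
  "rows": [
    {"slide": [0, 0.02, 0], "rot": [0, 0, 0], "claw": 1},
    {"slide": [0, 0.06, 0], "rot": [0, 0, 0], "claw": 1},
    {"slide": [0, 0.1, 0], "rot": [0, 0, 0], "claw": 1},
    {"slide": [0, 0.14, 0], "rot": [0, 0, 0], "claw": 1},
    {"slide": [0, 0.18, 0], "rot": [0, 0, 0], "claw": 1},
    {"slide": [0, 0.21, 0], "rot": [0, 0, 0], "claw": 1},
    {"slide": [0, 0.235, 0], "rot": [0, 0, 0], "claw": 1},
    {"slide": [0, 0.25, 0], "rot": [0, 0, 0], "claw": 1},
    {"slide": [0, 0.26, 0], "rot": [0, 0, 0], "claw": 1},
    {"slide": [0, 0.26, 0], "rot": [0, 0, 0], "claw": 1},
    {"slide": [0, 0.26, 0], "rot": [0, 0, 0], "claw": 1},
    {"slide": [0, 0.26, 0], "rot": [0, 0, 0], "claw": 1}
  ]
}}

```text
t: 8.02
tool_pos: [609.1, 59.1, 182.5]
tcp_rot: [-180.0, 0.0, 106.9]
wrist_force: [-0.1, -0.3, -2.8]
width: 0.147
gripper_force: 30.0
```

>>> {"api": "arm_command", "payload": {
  "rows": [
    {"slide": [0, 0.005, 0], "rot": [0, 0, 0], "claw": 1},
    {"slide": [0, 0.01, 0], "rot": [0, 0, 0], "claw": 1},
    {"slide": [0, 0.015, 0], "rot": [0, 0, 0], "claw": 1},
    {"slide": [0, 0.015, 0], "rot": [0, 0, 0], "claw": 1},
    {"slide": [0, 0.015, 0], "rot": [0, 0, 0], "claw": 1}
  ]
}}

```text
t: 8.43
tool_pos: [612.3, 60.1, 182.5]
tcp_rot: [180.0, -0.0, 106.9]
wrist_force: [-0.8, -0.3, -4.2]
width: 0.143
gripper_force: 30.0
```

>>> {"api": "arm_command", "payload": {
  "rows": [
    {"slide": [0, 0.004, 0], "rot": [0, 0, 0], "claw": 1},
    {"slide": [0, 0.008, 0], "rot": [0, 0, 0], "claw": 1},
    {"slide": [0, 0.012, 0], "rot": [0, 0, 0], "claw": 1},
    {"slide": [0, 0.012, 0], "rot": [0, 0, 0], "claw": 1},
    {"slide": [0, 0.012, 0], "rot": [0, 0, 0], "claw": 1}
  ]
}}

```text
t: 8.85
tool_pos: [614.6, 60.8, 182.5]
tcp_rot: [180.0, -0.0, 106.9]
wrist_force: [-0.3, 0.0, -3.5]
width: 0.146
gripper_force: 30.0
```

>>> {"api": "arm_command", "payload": {
  "rows": [
    {"slide": [0, 0.004, 0], "rot": [0, 0, 0], "claw": 1},
    {"slide": [0, 0.008, 0], "rot": [0, 0, 0], "claw": 1},
    {"slide": [0, 0.008, 0], "rot": [0, 0, 0], "claw": 1},
    {"slide": [0, 0.008, 0], "rot": [0, 0, 0], "claw": 1}
  ]
}}

```text
t: 9.18
tool_pos: [616.1, 61.3, 182.5]
tcp_rot: [-180.0, -0.0, 106.9]
wrist_force: [0.2, 0.3, -4.3]
width: 0.148
gripper_force: 30.0
```

>>> {"api": "arm_command", "payload": {
  "rows": [
    {"slide": [0, 0.004, 0], "rot": [0, 0, 0], "claw": 1},
    {"slide": [0, 0.008, 0], "rot": [0, 0, 0], "claw": 1},
    {"slide": [0, 0.008, 0], "rot": [0, 0, 0], "claw": 1},
    {"slide": [0, 0.008, 0], "rot": [0, 0, 0], "claw": 1}
  ]
}}

```text
t: 9.52
tool_pos: [617.7, 61.7, 182.5]
tcp_rot: [180.0, -0.0, 106.9]
wrist_force: [-0.3, -0.6, -3.9]
width: 0.146
gripper_force: 30.0
```

>>> {"api": "arm_command", "payload": {
  "rows": [
    {"slide": [0, 0.003, 0], "rot": [0, 0, 0], "claw": 1},
    {"slide": [0, 0.006, 0], "rot": [0, 0, 0], "claw": 1},
    {"slide": [0, 0.006, 0], "rot": [0, 0, 0], "claw": 1},
    {"slide": [0, 0.006, 0], "rot": [0, 0, 0], "claw": 1}
  ]
}}

```text
t: 9.85
tool_pos: [618.8, 62.1, 182.5]
tcp_rot: [180.0, -0.0, 106.9]
wrist_force: [0.8, 0.1, -5.2]
width: 0.147
gripper_force: 30.0
```

>>> {"api": "arm_command", "payload": {
  "rows": [
    {"slide": [0, 0.003, 0], "rot": [0, 0, 0], "claw": 1},
    {"slide": [0, 0.006, 0], "rot": [0, 0, 0], "claw": 1},
    {"slide": [0, 0.006, 0], "rot": [0, 0, 0], "claw": 1},
    {"slide": [0, 0.006, 0], "rot": [0, 0, 0], "claw": 1}
  ]
}}

```text
t: 10.18
tool_pos: [619.6, 62.3, 182.4]
tcp_rot: [-180.0, -0.0, 106.9]
wrist_force: [-3.3, -0.3, -2.1]
width: 0.149
gripper_force: 30.0
```

```bash
python3 - <<'E'
from h import *
o=get_obs();print(o["tool_pos"],o["wrist_force"],o["wrist_torque"],o["tcp_rot"])
E
```

```text
[619.62912509  62.27235541 182.42427326] [-3.30810484 -0.27695252 -2.0972999 ] [-0.30054809  0.74887801 -0.03130273] [-1.79963798e+02 -2.29815904e-03  1.06894757e+02]
```

>>> {"api": "arm_command", "payload": {
  "rows": [
    {"slide": [0, 0.003, 0], "rot": [0, 0, 0], "claw": 1},
    {"slide": [0, 0.003, 0], "rot": [0, 0, 0], "claw": 1},
    {"slide": [0, 0.003, 0], "rot": [0, 0, 0], "claw": 1}
  ]
}}

```text
t: 10.43
tool_pos: [619.7, 62.3, 182.4]
tcp_rot: [-179.9, 0.0, 106.9]
wrist_force: [-6.4, -2.2, 0.3]
width: 0.149
gripper_force: 30.0
```

```bash
python3 - <<'E'
from h import *
o=get_obs();print(o["tool_pos"],o["wrist_force"],o["wrist_torque"],o["tcp_rot"])
E
```

```text
[619.70510673  62.28668121 182.35469503] [-6.39488874 -2.19210298  0.30795017] [-0.51730865  1.66737098 -0.02957638] [-1.79903989e+02  1.58912037e-03  1.06890666e+02]
```

Both hook backs are felt: 6.7 N, no twist, TCP about x 619.6. Back off 1.5 mm to the throats' middle and lower.

>>> {"api": "arm_command", "payload": {
  "rows": [
    {"slide": [0, -0.006, 0], "rot": [0, 0, 0], "claw": 1},
    {"slide": [0, -0.0115, 0], "rot": [0, 0, 0], "claw": 1},
    {"slide": [0, -0.0115, 0], "rot": [0, 0, 0], "claw": 1},
    {"slide": [0, -0.0115, 0], "rot": [0, 0, 0], "claw": 1}
  ]
}}

```text
t: 10.77
tool_pos: [618.5, 61.9, 182.6]
tcp_rot: [180.0, -0.0, 106.9]
wrist_force: [0.5, -0.4, -3.6]
width: 0.148
gripper_force: 30.0
```

>>> {"api": "arm_command", "payload": {
  "rows": [
    {"slide": [0, -0.001, 0.01], "rot": [0, 0, 0], "claw": 1},
    {"slide": [0, -0.001, 0.02], "rot": [0, 0, 0], "claw": 1},
    {"slide": [0, -0.001, 0.03], "rot": [0, 0, 0], "claw": 1},
    {"slide": [0, -0.001, 0.04], "rot": [0, 0, 0], "claw": 1},
    {"slide": [0, -0.001, 0.05], "rot": [0, 0, 0], "claw": 1},
    {"slide": [0, -0.001, 0.055], "rot": [0, 0, 0], "claw": 1},
    {"slide": [0, -0.001, 0.055], "rot": [0, 0, 0], "claw": 1}
  ]
}}

```text
t: 11.35
tool_pos: [618.0, 61.8, 171.2]
tcp_rot: [-180.0, -0.0, 106.9]
wrist_force: [0.1, -1.3, -4.5]
width: 0.144
gripper_force: 30.0
```

>>> {"api": "arm_command", "payload": {
  "rows": [
    {"slide": [0, 0, 0.008], "rot": [0, 0, 0], "claw": 1},
    {"slide": [0, 0, 0.016], "rot": [0, 0, 0], "claw": 1},
    {"slide": [0, 0, 0.024], "rot": [0, 0, 0], "claw": 1},
    {"slide": [0, 0, 0.032], "rot": [0, 0, 0], "claw": 1},
    {"slide": [0, 0, 0.038], "rot": [0, 0, 0], "claw": 1},
    {"slide": [0, 0, 0.038], "rot": [0, 0, 0], "claw": 1},
    {"slide": [0, 0, 0.038], "rot": [0, 0, 0], "claw": 1}
  ]
}}

```text
t: 11.93
tool_pos: [618.1, 61.8, 163.9]
tcp_rot: [-180.0, -0.0, 106.9]
wrist_force: [0.5, -0.1, -3.9]
width: 0.147
gripper_force: 30.0
```

No contact so far and 1.5 mm left to the floor, so I feel down gently.

>>> {"api": "arm_command", "payload": {
  "rows": [
    {"slide": [0, 0, 0.003], "rot": [0, 0, 0], "claw": 1},
    {"slide": [0, 0, 0.006], "rot": [0, 0, 0], "claw": 1},
    {"slide": [0, 0, 0.008], "rot": [0, 0, 0], "claw": 1},
    {"slide": [0, 0, 0.008], "rot": [0, 0, 0], "claw": 1},
    {"slide": [0, 0, 0.008], "rot": [0, 0, 0], "claw": 1}
  ]
}}

```text
t: 12.35
tool_pos: [618.1, 61.8, 162.3]
tcp_rot: [180.0, -0.0, 106.9]
wrist_force: [-0.4, 0.4, -3.3]
width: 0.147
gripper_force: 30.0
```

>>> {"api": "arm_command", "payload": {
  "rows": [
    {"slide": [0, 0, 0.002], "rot": [0, 0, 0], "claw": 1},
    {"slide": [0, 0, 0.004], "rot": [0, 0, 0], "claw": 1},
    {"slide": [0, 0, 0.004], "rot": [0, 0, 0], "claw": 1},
    {"slide": [0, 0, 0.004], "rot": [0, 0, 0], "claw": 1}
  ]
}}

```text
t: 12.68
tool_pos: [618.2, 61.8, 162.1]
tcp_rot: [180.0, 0.0, 106.9]
wrist_force: [-3.7, -1.3, 6.8]
width: 0.147
gripper_force: 30.0
```

Floor felt with 10 N of contact. Ease off 0.6 mm and open partly.

>>> {"api": "arm_command", "payload": {
  "rows": [
    {"slide": [0, 0, -0.003], "rot": [0, 0, 0], "claw": 1},
    {"slide": [0, 0, -0.003], "rot": [0, 0, 0], "claw": 1},
    {"slide": [0, 0, -0.003], "rot": [0, 0, 0], "claw": 0.65},
    {"slide": [0, 0, -0.003], "rot": [0, 0, 0], "claw": 0.6},
    {"slide": [0, 0, -0.003], "rot": [0, 0, 0], "claw": 0.5},
    {"slide": [0, 0, -0.003], "rot": [0, 0, 0], "claw": 0.3},
    {"slide": [0, 0, -0.003], "rot": [0, 0, 0], "claw": 0.3},
    {"slide": [0, 0, -0.003], "rot": [0, 0, 0], "claw": 0.3}
  ]
}}

```text
t: 13.35
tool_pos: [618.1, 61.8, 162.1]
tcp_rot: [180.0, -0.0, 106.9]
wrist_force: [-0.6, -1.2, -0.2]
width: 0.349
gripper_force: 0.0
```

Released, with the wrist free. Rise straight up.

>>> {"api": "arm_command", "payload": {
  "rows": [
    {"slide": [0, 0, -0.02], "rot": [0, 0, 0], "claw": 0.3},
    {"slide": [0, 0, -0.06], "rot": [0, 0, 0], "claw": 0.3},
    {"slide": [0, 0, -0.1], "rot": [0, 0, 0], "claw": 0.3},
    {"slide": [0, 0, -0.15], "rot": [0, 0, 0], "claw": 0.3},
    {"slide": [0, 0, -0.22], "rot": [0, 0, 0], "claw": 0.3},
    {"slide": [0, 0, -0.3], "rot": [0, 0, 0], "claw": 0.3},
    {"slide": [0, 0, -0.38], "rot": [0, 0, 0], "claw": 0.3},
    {"slide": [0, 0, -0.46], "rot": [0, 0, 0], "claw": 0.3},
    {"slide": [0, 0, -0.54], "rot": [0, 0, 0], "claw": 0.3},
    {"slide": [0, 0, -0.6], "rot": [0, 0, 0], "claw": 0.3},
    {"slide": [0, 0, -0.6], "rot": [0, 0, 0], "claw": 0.3},
    {"slide": [0, 0, -0.6], "rot": [0, 0, 0], "claw": 0.3}
  ]
}}

```text
t: 14.35
tool_pos: [618.3, 61.8, 282.8]
tcp_rot: [179.9, 0.0, 106.9]
wrist_force: [0.8, -0.4, -0.4]
width: 0.348
gripper_force: 0.0
```

```bash
python3 - <<'E'
from h import *
a=read_camera("scene")
cv2.imwrite("pics/n4.png",cv2.resize(a[130:230,170:290,::-1],(720,600),interpolation=2))
o=get_obs();print(o["t"],o["tool_pos"],o["wrist_force"])
E
```

```text
14.4 [617.93530579  61.72533697 281.89851619] [-0.13486575  0.00735695  0.03728205]
```

View pics/n4.png

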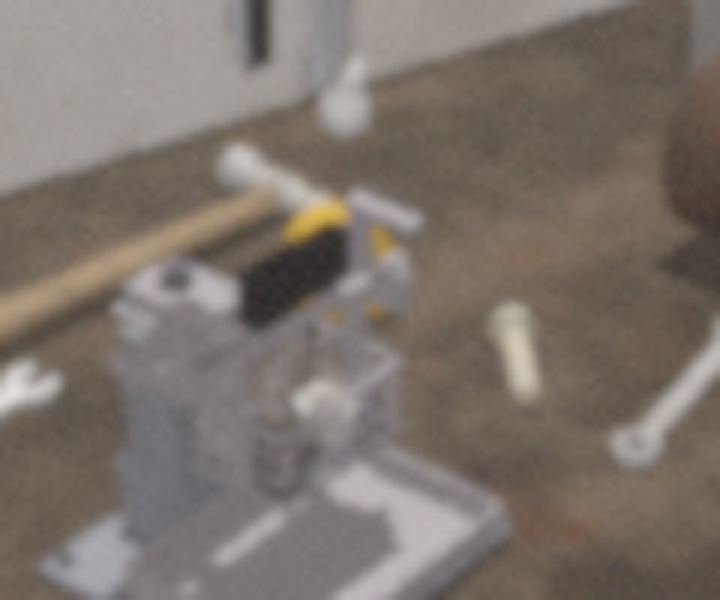

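The basket hangs level and upright with its grip at crop (295,275). The bar is in the right hook at (370,280), the nuts are inside at (325,400), and the gripper is clear above. Handing in.

```bash
python3 -c "
from plant import *
print(hand_in())"
```

```text
the job is handed in; nothing more can be done
None
```

The larger non-pink basket hangs upright on both hooks with nuts in it, released and handed in at about 14.4 s of the 54 s limit; the highest contact force I read at the hooks was about 11 N. I didn't see the left hook directly: its seating is judged from the even contact and the level basket.

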